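Fish the stuck weight out of the dispenser

TASK

The last little steel weight is stuck at the back of the dispenser's narrow channel, under the clear cover. Take the hooked pick from its stand (mind that its shank may be clamped long or short), reach in over the weight, let the hook down behind its far end and gently drag it out until it rests against the stop at the channel's mouth; then hang the pick back in its stand. Keep the gripper off the weight, do not force the pick against dispenser or weight, and leave the other things on the bench where they are.

Things in the scene. Friction and masses are not known exactly. Their poses are not given: they have to be found in the camera images.
- dispenser: Fixed aluminium block, 132 long (x) x 44 wide (y) x 36 mm high, a channel along its x. Origin: centre of its underside, on the bench; z up; -x points to the channel's mouth (roughly towards the robot), +x to its closed back. Channel 14 wide (y -7 to +7), floor at z 8, side walls up to z 32. The bay, x -60 to -2, is open above; behind x -2 a clear cover roofs the channel.
- stop (a point): Point in the dispenser: foot of the stop lip's inner face, mid-channel, on the channel floor (dispenser x -60, y 0, z 8 mm). The lip closes the mouth: x -66 to -60, 6 mm high above the floor (to z 14).
- back (a point): Point in the dispenser: foot of the back wall's inner face, mid-channel, on the channel floor (dispenser x +58, y 0, z 8 mm).
- cover_edge (a point): Point in the dispenser: lower front edge of the clear cover, mid-channel (dispenser x -2, y 0, z 32 mm). The cover is 4 mm thick (top z 36) and runs from here to the block's back end; 24 mm clear height below it.
- leaf_face (a point): Point in the dispenser (x 26, y 3, z 11.5 mm): middle of the face of a steel spring leaf, x 8 to 44, up to 6.5 mm above the floor, that presses the weight with about 3.5 N against the wall at y -7 and moves in to y +2 once the weight is gone. Dragging the weight takes some 2 to 5 N until it is past the leaf (about 36 mm), then next to nothing.
- weight: Dark steel bar 36 long (x) x 10 wide (y) x 7 mm high, about 30 g, loose on the channel floor, along the channel. Origin: centre of its underside. It starts under the cover with its flank on the wall at y -7 (its middle at dispenser y -2); the free gap between its far end and the back wall is 8 to 13 mm. Resting against the stop, its origin is 18 mm from the stop.
- pick: Hooked pick, 95 g, hanging upright in its stand. Origin: centre of its collar's underside; z up along the handle, +x the way its arm points. Collar 30 (x) x 34 (y) x 6 mm; above it a black handle 18 (x) x 22 (y) mm, z 6 to 61; below it a 5 mm square shank with a level arm and hook. Gripped across its x faces the handle holds best against the drag.
- stand: Fixed wooden stand: foot 70 x 70 x 6 mm, with two upright plates 50 long (x), 10 mm thick, at y 7 to 17 and -17 to -7, tops at z 71. The pick's shank and arm hang in the 14 mm gap between them, along the stand's x; its collar rests on the plate tops (pick origin then near stand x 0, y 0, z 71). Origin: centre of its underside, on the bench.
- paint_a: Bystander: white dropper bottle, 25 across, 70 mm high. Origin: centre of its underside.
- paint_b: Bystander: white dropper bottle, 25 across, 70 mm high. Origin: centre of its underside.
- thinner: Bystander: small glass jar, 40 across, 65 mm high. Origin: centre of its underside.
- dish: Bystander: open plastic dish 100 x 80 x 30 mm. Origin: centre of its underside.
- mini_base: Bystander: black round disc, 32 across, 4 mm thick. Origin: centre of its underside.
- brush: Bystander: paint brush, 170 mm long, lying on the bench.
- figure: Bystander: grey figurine, 25 across, 38 mm high. Origin: centre of its underside.
- pick_grip (a point): Middle of the handle, where to grip (pick x 0, y 0, z 40 mm). The hook: arm 5 wide, 4 mm thick, from the shank along +x to x 82.5; at its end a 5 mm square tip, centred on x 80, points down 9 mm below the arm. The shank is clamped fast in the handle at a length that differs each time and is NOT reported: the tip's lower end is 37 to 65 mm below the origin. See it or feel for it.
Not all that is in view belongs to the job. Of the things like the stand, leave any that is red; of the rest the smaller one is meant.

How it is judged:
By the outcome, as a careful person would: the job done as asked, in the order asked, and still so for the second after the job is handed in, with the robot touching nothing.
It also fails if it takes over 64 s, if anything falls off the work surface, if the arm or the gripper's body presses on something with over 40 N, if the wrist force passes 120 N, or if a joint passes its speed limit or range.

ROBOT

A 7-joint arm with a two-finger parallel gripper is mounted at the origin on the work surface. World frame = base frame: x ahead of the robot, y to its left, z up, the work surface at z = 0. Lengths are in m, angles in rad, forces in N, time in s.
With the tool pointing down it reaches from about 0.425 to 0.925 m from the base axis. Payload 6.8 kg.
Tool frame: the origin (TCP) lies at the very end of the fingers, on their centre line; the grasp point (between the pads) lies 19 mm behind it; z points along the fingers, y is the line along which they close (so a half turn about z gives the same grasp; the last joint's range is limited). The gripper opens to 85 mm and grips with 20 to 120 N. Pads are 22 mm wide; open, the fingers measure 114 mm over their backs; the gripper's body (76 mm by 85 mm) begins 54 mm behind the grasp point. The pads swing forward as they close: fully open they stand 13 mm farther back than shut.
Start: joints at [-1.234, 0.477, 0.022, 1.555, -0.011, 1.109, -0.083], TCP at [0.29, 0.609, 0.231] pointing down, gripper open.
Joint ranges: [-2.96, 2.96], [-0.34, 2.1], [-1.41, 1.46], [0.24, 2.44], [-1.37, 4.51], [0.17, 1.92], [-2.96, 2.96]. Speed limits (rad/s): [2.39, 2.39, 3.14, 3.14, 3.14, 3.14, 3.14].

INTERFACE

Orientations are given as a rotation vector (axis times angle).
In Python, from bench import monitor, optics, r gives the robot as it stands.
- The arm moves only by the shell command python3 -m crank 'ROWS' [OPENING] [FORCE]. ROWS is JSON, a list of rows, each a list of 2 entries, a list of its own where there are three numbers: the shift along the tool's x, y, z in cm, then the turn, a rotation vector about the tool's x, y, z in rad. A call has 1 to 5 rows; each row shifts and turns the commanded pose from where the row before left it, along the tool's axes as they then stand; what a row does not reach is not made up. A row lasts 1/10 s, in which the tool goes at most 50 mm and 8.59 degrees, less where a joint would pass 70% of its speed; a pose out of reach is approached as far as the arm can. A call is refused whole if a number of a shift passes 5 or a number of a turn 0.15, either way. A call with a gripper value outside its range is refused whole. OPENING is the finger opening in cm, from 0 to 8.54, set as the call begins (- or left out, the last holds). The fingers move at their own pace and stop on an object; FORCE is the grip in N (left out, the last holds). Time passes only in rows, so rows that do not move let the fingers close. It gives the time, the measured TCP pose, the force, the opening and the grip force at its end, in the units of the state.
- monitor.get_obs(): the state, without advancing time (a new reading comes with each control period).
- optics.grab_frame(name): name is "scene" or "top" or "wrist"; returns (picture, depth): 384x512x3 uint8, red, green, blue; 384x512 float32, m along the optical axis (not along the pixel's ray), 0 where there is no reading.
- optics.camera_model(name): a dict with "vertical_fov" (degrees; the focal length in pixels is half the picture's height over the tangent of half this angle, whatever the lens; pixels are square), "cx", "cy" (the principal point, pixels), "R" (3x3) and "t" (3): a world point X has camera coordinates R X + t; the wrist camera has in their place "hand_eye" (4x4, takes a point from camera to tool coordinates, whose origin is the TCP and whose axes are the flange's). Camera axes: x right, y down, z forward; pixel columns grow to the right and rows downward; lengths in m; the calibration is good to about 2 mm. A picture is of the moment at which its call begins: read the wrist's pose just before it. camera_model takes no time and is no camera call.
- r.hand_in(): hands the job in; it is judged then, once.
The state is a dict: "clock": time; "joints": joint angles; "qvel": joint speeds; "tau": joint torques, N m; "tcp_pos": TCP position; "orientation": TCP orientation; "contact_force": force on the tool from outside, world axes, zero at the start; "moment": the same for the moment, N m; "grip_width": finger opening in m; "gripper_force": force on a finger pad.
Only numpy, scipy, OpenCV 4.12 (cv2) and the standard library are available. Lean on these libraries where they do the work, as an engineer would, in place of code of your own. Each camera call takes 0.05 s, during which the arm holds its last target. There are 200 camera calls.

## Working session

There is one attempt and no reset: what is moved stays moved. The work goes in short steps, Python scripts to look and compute and a shell command to move; the robot and the scene stay as the last step left them, time stands still between calls to the robot, and variables do not carry over. Pictures are saved under pics/ and viewed, at most 14 in all, crops included, and the job is handed in when it is done.

```bash
ls; mkdir -p pics
python3 - <<'E'
from bench import monitor, optics, r
import cv2, numpy as np
print(monitor.get_obs())
for n in ["scene","top"]:
    p,d=optics.grab_frame(n); np.savez(f"pics/{n}0.npz",p=p,d=d)
    cv2.imwrite(f"pics/{n}0.png",cv2.resize(p[:,:,::-1],(800,600),interpolation=cv2.INTER_CUBIC))
    print(n,optics.camera_model(n))
print(optics.camera_model("wrist"))
E
```

```text
pics
{'clock': 0.0, 'joints': array([-1.23413218,  0.47779175,  0.02233026,  1.55646224, -0.01151144,
        1.10930065, -0.08307452]), 'qvel': array([ 0.00084197, -0.00031924, -0.00067792,  0.00115928, -0.00038012,
        0.00059951, -0.00160744]), 'tau': array([-2.31054255e-04, -5.96462059e+01,  1.60763819e+00, -2.81191528e+01,
        1.24164834e-02,  9.31455928e-03, -1.01692713e-06]), 'tcp_pos': array([0.29016333, 0.60878725, 0.23032657]), 'orientation': array([-6.92749628e-01, -3.06396878e+00,  2.84580264e-03]), 'contact_force': array([-0.06785806, -0.44540717,  0.21853993]), 'moment': array([ 0.01424774, -0.03663623,  0.01469847]), 'gripper_force': 0.0, 'grip_width': 0.0850376495228575}
scene {'vertical_fov': 52.48803746686387, 'cx': 251.7122525705963, 'cy': 191.03598341635148, 'R': array([[ 0.77607524,  0.63044578,  0.01566349],
       [ 0.39164698, -0.46235058, -0.7955153 ],
       [-0.49428724,  0.62351428, -0.60573102]]), 't': array([-0.47256651, -0.13760701,  1.31958749])}
top {'vertical_fov': 57.436011190603914, 'cx': 253.16639778678336, 'cy': 190.46791106587202, 'R': array([[-0.01588141, -0.99966931,  0.02022487],
       [-0.99860973,  0.01484126, -0.05057998],
       [ 0.05026309, -0.02100003, -0.99851521]]), 't': array([0.01809394, 0.56820533, 0.95544745])}
{'vertical_fov': 63.53094611132018, 'cx': 262.8024111341277, 'cy': 190.11288436563103, 'hand_eye': array([[-1.23184331e-03, -9.49005839e-01, -3.15256087e-01,
         7.98626958e-02],
       [ 9.99999041e-01, -9.69488146e-04, -9.89012524e-04,
        -1.25310233e-03],
       [ 6.32941620e-04, -3.15257003e-01,  9.49006123e-01,
        -1.41362185e-01],
       [ 0.00000000e+00,  0.00000000e+00,  0.00000000e+00,
         1.00000000e+00]])}
```

View pics/scene0.png

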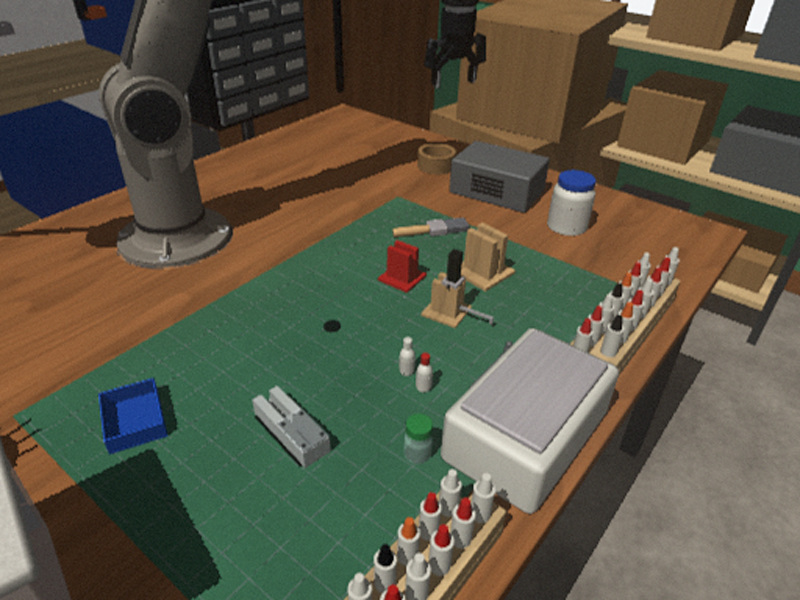

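View pics/top0.png

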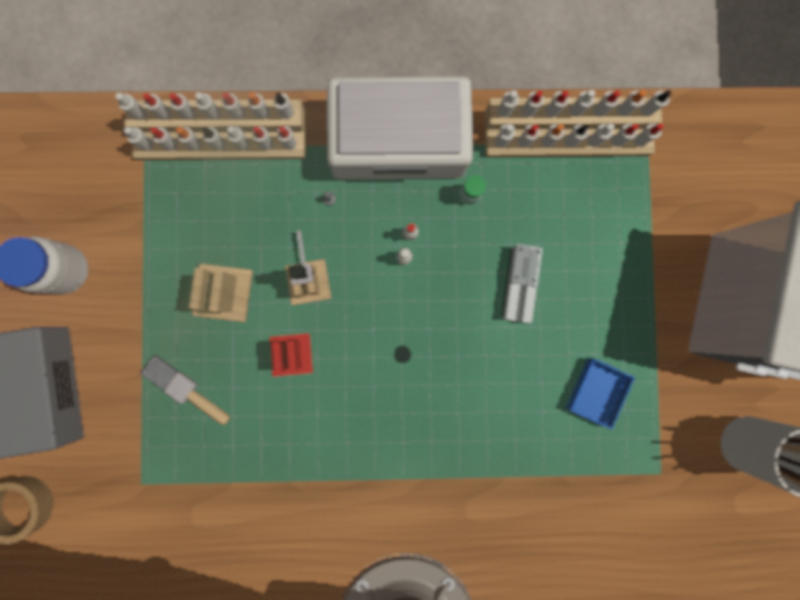

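The scene view shows the pick's black handle at (455,265), in the small wooden stand. There is also a red stand at (402,265) and a larger wooden one at (487,255). In the top view the target stand is at about (308,282), with the pick arm pointing up the image to (298,232). The dispenser is at about (523,283), with its bay at the bottom, facing the robot.

```bash
cat > h.py <<'E'
from bench import monitor, optics, r
import cv2, numpy as np
from scipy.spatial.transform import Rotation as Ro
def cam(n,o=None):
    m=optics.camera_model(n); f=192/np.tan(np.radians(m["vertical_fov"])/2)
    if n=="wrist":
        T=np.eye(4); T[:3,:3]=Ro.from_rotvec(o["orientation"]).as_matrix(); T[:3,3]=o["tcp_pos"]
        M=T@m["hand_eye"]; R=M[:3,:3]; c=M[:3,3]
    else: R=np.array(m["R"]).T; c=-R@np.array(m["t"])
    return dict(f=f,cx=m["cx"],cy=m["cy"],R=R,c=c)
def ray(C,u,v):
    d=C["R"]@np.array([(u-C["cx"])/C["f"],(v-C["cy"])/C["f"],1.]); return d
def onz(C,u,v,z):
    d=ray(C,u,v); return C["c"]+d*(z-C["c"][2])/d[2]
def pt(C,u,v,dep): return C["c"]+ray(C,u,v)*dep
def proj(C,X):
    p=C["R"].T@(np.asarray(X)-C["c"]); return p[:2]/p[2]*C["f"]+[C["cx"],C["cy"]]
def cloud(C,d):
    v,u=np.mgrid[0:384,0:512]; x=np.stack([(u-C["cx"])/C["f"],(v-C["cy"])/C["f"],np.ones_like(u)],-1)
    return (x*d[...,None])@C["R"].T+C["c"]
def tri(C1,p1,C2,p2):
    a,b=ray(C1,*p1),ray(C2,*p2); s=np.linalg.lstsq(np.stack([a,-b],1),C2["c"]-C1["c"],rcond=None)[0]
    P,Q=C1["c"]+a*s[0],C2["c"]+b*s[1]; return (P+Q)/2,np.linalg.norm(P-Q)
def shot(n,name):
    o=monitor.get_obs(); p,d=optics.grab_frame(n); C=cam(n,o)
    np.savez(f"pics/{name}.npz",p=p,d=d,**C); return o,p,d,C
def load(name):
    z=np.load(f"pics/{name}.npz"); C={k:(z[k] if k in "Rc" else float(z[k])) for k in ["f","cx","cy","R","c"]}; return z["p"],z["d"],C
E
python3 - <<'E'
from h import *
z=np.load("pics/top0.npz"); p,d=z["p"],z["d"]; C=cam("top"); P=cloud(C,d)
hsv=cv2.cvtColor(p,cv2.COLOR_RGB2HSV)
for nm,(a,b,c,e),lo,hi in [("disp",(305,145,360,215),(0,0,90),(180,60,255)),("stand",(178,160,215,200),(5,50,90),(25,255,255)),("handle",(180,160,210,190),(0,0,0),(180,255,60))]:
    m=np.zeros((384,512),np.uint8); m[b:e,a:c]=cv2.inRange(hsv,lo,hi)[b:e,a:c]
    q=P[m>0]; rect=cv2.minAreaRect(np.argwhere(m>0)[:,::-1].astype(np.float32))
    print(nm,len(q),rect,"z pct",np.percentile(q[:,2],[5,50,95]).round(4),"xy",np.median(q,0).round(4))
    zz=np.percentile(q[:,2],70); 
    print([onz(C,*k,zz).round(4) for k in cv2.boxPoints(rect)])
E
```

```text
disp 941 ((334.8144226074219, 181.14193725585938), (19.626310348510742, 50.42045593261719), 7.594643592834473) z pct [0.0024 0.033  0.0383] xy [ 0.5894 -0.2159  0.033 ]
[array([ 0.5256, -0.1756,  0.0355]), array([ 0.6617, -0.1974,  0.0355]), array([ 0.6539, -0.2506,  0.0355]), array([ 0.5177, -0.2284,  0.0355])]
stand 434 ((196.70269775390625, 180.21621704101562), (24.988645553588867, 25.31744384765625), 80.53767395019531) z pct [0.0031 0.0069 0.0716] xy [0.5871 0.1507 0.0069]
[array([0.6274, 0.2037, 0.02  ]), array([0.638 , 0.1351, 0.02  ]), array([0.5699, 0.1245, 0.02  ]), array([0.5595, 0.1928, 0.02  ])]
handle 55 ((190.0, 174.0), (6.0, 8.0), 90.0) z pct [0.1191 0.1313 0.1335] xy [0.6049 0.1648 0.1313]
[array([0.6122, 0.1741, 0.1321]), array([0.612 , 0.1548, 0.1321]), array([0.5973, 0.1549, 0.1321]), array([0.5976, 0.1742, 0.1321])]
```

```bash
python3 -m crank '[[[0,0,0],[0,0,0.138]],[[0,0,0],[0,0,0.138]],[[0,0,0],[0,0,0.138]],[[0,0,-1],[0,0,0.138]],[[0,0,-1],[0,0,0.138]]]' 
python3 -m crank '[[[0,0,0],[0,0,0.138]],[[0,0,0],[0,0,0.137]],[[-2,1,0],[0,0,0]],[[-4,2,0],[0,0,0]],[[-4,2,0],[0,0,0]]]'
python3 -m crank '[[[-4,2,0],[0,0,0]],[[-4,2,0],[0,0,0]],[[-4,2,0],[0,0,0]],[[-4,2,0],[0,0,0]],[[-4,2,0],[0,0,0]]]'
python3 -m crank '[[[-4,2,0],[0,0,0]],[[-4,2,0],[0,0,0]],[[-4,2,0],[0,0,0]],[[-4,2,0],[0,0,0]],[[-2.7,1.7,0],[0,0,0]]]'
python3 -m crank '[[[0,0,0],[0,0,0]],[[0,0,0],[0,0,0]]]'
python3 - <<'E'
from h import *
o,p,d,C=shot("wrist","w1")
print(o["clock"],o["tcp_pos"],Ro.from_rotvec(o["orientation"]).as_matrix().round(3))
cv2.imwrite("pics/w1.png",cv2.resize(p[:,:,::-1],(800,600)))
E
```

```text
clock: 0.6
tcp_pos: [0.2901, 0.6088, 0.2506]
orientation: [1.696, 2.644, -0.003]
contact_force: [0.4, 0.3, -0.3]
grip_width: 0.0851
gripper_force: 0.0
clock: 1.1
tcp_pos: [0.3564, 0.5169, 0.2507]
orientation: [2.031, 2.396, -0.001]
contact_force: [0.5, 0.3, 0.5]
grip_width: 0.0851
gripper_force: 0.0
clock: 1.6
tcp_pos: [0.4875, 0.3342, 0.2512]
orientation: [2.034, 2.394, -0.001]
contact_force: [-0.3, 0.8, -0.2]
grip_width: 0.0855
gripper_force: 0.0
clock: 2.1
tcp_pos: [0.6134, 0.1629, 0.2512]
orientation: [2.037, 2.39, -0.002]
contact_force: [0.6, -0.2, -0.3]
grip_width: 0.0852
gripper_force: 0.0
clock: 2.3
tcp_pos: [0.6122, 0.1665, 0.2509]
orientation: [-2.037, -2.391, 0.001]
contact_force: [-1.4, 0.9, -0.6]
grip_width: 0.0853
gripper_force: 0.0
2.3 [0.61217982 0.16648277 0.25085316] [[-0.159  0.987 -0.001]
 [ 0.987  0.159 -0.   ]
 [-0.    -0.001 -1.   ]]
```

View pics/w1.png

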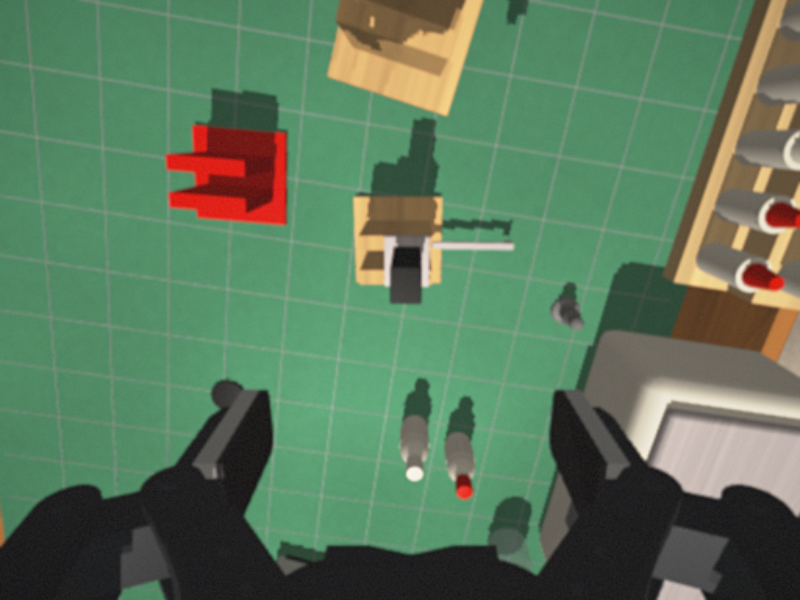

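The wrist view shows the handle's top at (405,282) and the light collar at (405,255). The foot corners are at about (355,197) and (441,285), and the pick arm runs right to (513,246). I'll take a second view from a shifted place and triangulate.

```bash
python3 -m crank '[[[-2.5,-2,0],[0,0,0]],[[-2.5,-2,0],[0,0,0]],[[0,0,0],[0,0,0]],[[0,0,0],[0,0,0]]]' | head -2
cat > m1.py <<'E'
from h import *
def comp(m,u,v,r=60):
    n,l,s,c=cv2.connectedComponentsWithStats(m); 
    k=[i for i in range(1,n) if s[i,4]>25]; i=min(k,key=lambda i:np.hypot(*(c[i]-[u,v]))); return (l==i).astype(np.uint8)
S=np.array([0.599,0.165,0.0]); f={}
for n in ["w1","w2"]:
    p,d,C=load(n); P=cloud(C,d); hsv=cv2.cvtColor(p,cv2.COLOR_RGB2HSV)
    box=(np.hypot(P[...,0]-.62,P[...,1]-.165)<.1)
    def rep(nm,m,u,v):
        m=comp(m.astype(np.uint8),u,v); q=P[m>0]; rc=cv2.minAreaRect(np.argwhere(m>0)[:,::-1].astype(np.float32))
        f[n,nm]=rc[0]; print(n,nm,len(q),"px",np.round(rc[0],1),np.round(rc[1],1),round(rc[2],1),"med",np.median(q,0).round(4),"z",np.percentile(q[:,2],[5,95]).round(4))
        return q
    hd=(hsv[...,2]<45)&box&(P[...,2]>.125)
    q=rep("handletop",hd,*proj(C,S+[0,0,.132]))
    xx=q@np.array([.987,.159,0]); yy=q@np.array([-.159,.987,0]); print("  ext",np.ptp(xx),np.ptp(yy),"mid",[ (a.max()+a.min())/2 for a in (xx,yy)])
    q=rep("collar",(hsv[...,1]<50)&(hsv[...,2]>90)&box&(P[...,2]>.07)&(P[...,2]<.085),*proj(C,S+[0,0,.077]))
    xx=q@np.array([.987,.159,0]); yy=q@np.array([-.159,.987,0]); print("  ext",np.ptp(xx),np.ptp(yy),"mid",[ (a.max()+a.min())/2 for a in (xx,yy)])
    foot=(hsv[...,0]>8)&(hsv[...,0]<25)&(hsv[...,1]>60)&box&(P[...,2]<.012)&(P[...,2]>.003)
    q=P[foot]; print(n,"foot",len(q)); xx=q@np.array([.987,.159,0]); yy=q@np.array([-.159,.987,0]); print("  ext",np.ptp(xx),np.ptp(yy),"mid",[ (np.percentile(a,99.5)+np.percentile(a,.5))/2 for a in (xx,yy)])
    arm=(hsv[...,1]<60)&(hsv[...,2]>100)&box&(P[...,2]<.07)&(P[...,2]>.012)
    q=rep("arm",arm,*proj(C,S+[.06,.01,.03])); xx=q@np.array([.987,.159,0]); o=np.argsort(xx); e=q[o[-8:]]; print("  end",e.mean(0).round(4),xx.max(), "dirdeg",np.degrees(np.arctan(np.polyfit(q[:,0],q[:,1],1)[0])),"zslope",np.polyfit(q[:,0],q[:,2],1)[0])
C1,C2=load("w1")[2],load("w2")[2]
for nm in ["handletop","collar","arm"]: print(nm,tri(C1,f["w1",nm],C2,f["w2",nm]))
E
python3 - <<'E'
from h import *
o,p,d,C=shot("wrist","w2"); print(o["tcp_pos"])
E
python3 m1.py
```

```text
clock: 2.75
tcp_pos: [0.58, 0.1134, 0.2515]
[0.5800004  0.11336481 0.25151555]
w1 handletop 27613 px [255.5 317. ] [511. 132.] 0.0 med [0.6065 0.176  0.3232] z [0.2819 0.3367]
  ext 0.14955412181785355 0.09287980882593014 mid [np.float64(0.6304626365567338), np.float64(0.09984738402892344)]
w1 collar 400 px [260. 167.] [32. 28.] 90.0 med [0.6071 0.1735 0.0759] z [0.0743 0.077 ]
  ext 0.02966927536733599 0.03405611034124722 mid [np.float64(0.6274423310865516), np.float64(0.06575069938215976)]
w1 foot 1237
  ext 0.07164192113679879 0.1326970217230564 mid [np.float64(0.6196755254367848), np.float64(0.09689735602267166)]
w1 arm 233 px [302.5 157.5] [ 5. 51.] 90.0 med [0.6614 0.1721 0.0227] z [0.0191 0.0239]
  end [0.6901 0.1767 0.0207] 0.7098194933407385 dirdeg 7.885945368343281 zslope 0.0021496852630418593
w2 handletop 51 px [297.  126.4] [ 5.2 22.6] 12.8 med [0.6004 0.1668 0.13  ] z [0.126  0.1316]
  ext 0.004760257225771891 0.018132212254292547 mid [np.float64(0.6206497885480643), np.float64(0.06737410765643392)]
w2 collar 385 px [300.  121.5] [33. 30.] 90.0 med [0.5999 0.174  0.0759] z [0.0746 0.0778]
  ext 0.02984750548834869 0.03271315292980434 mid [np.float64(0.6274308515765562), np.float64(0.06599624245356961)]
w2 foot 1613
  ext 0.07174236939907508 0.13291676273370184 mid [np.float64(0.6201246076567131), np.float64(0.09700255160553009)]
w2 arm 217 px [341.5 118.5] [ 5. 47.] 90.0 med [0.6628 0.1724 0.0227] z [0.0208 0.0242]
  end [0.6898 0.1766 0.0219] 0.709951784148056 dirdeg 8.048395614159176 zslope -0.005541926575223157
handletop (array([0.59230913, 0.18343714, 0.31777728]), np.float64(0.03074924149522984))
collar (array([0.60933406, 0.16541116, 0.07550074]), np.float64(0.0002674692659241471))
arm (array([0.65914047, 0.17364515, 0.03495538]), np.float64(0.0030181485537965247))
```

```bash
python3 -m crank '[[[2.3,1.8,0],[0,0,0]],[[2.3,1.9,0],[0,0,0]],[[0,0,0],[0,0,0.016]],[[0,0,0],[0,0,0]],[[0,0,0],[0,0,0]]]'
python3 - <<'E'
from h import *
o=monitor.get_obs(); M=Ro.from_rotvec(o["orientation"]).as_matrix(); print(np.degrees(np.arctan2(M[1,1],M[0,1])), M[:,2], (M.T@(np.array([.609,.165,.092])-o["tcp_pos"])*100).round(2))
E
```

```text
clock: 3.3
tcp_pos: [0.6096, 0.1637, 0.2511]
orientation: [-2.054, -2.377, 0.001]
contact_force: [0.6, -0.1, 1.2]
grip_width: 0.0851
gripper_force: 0.0
8.352307666635939 [-5.28939479e-04 -5.34831462e-04 -9.99999717e-01] [ 0.14 -0.04 15.91]
```

```bash
python3 -m crank '[[[0.1,0,4],[0,0,0]],[[0,0,4],[0,0,0]],[[0,0,4],[0,0,0]],[[0,0,2.5],[0,0,0]],[[0,0,1.4],[0,0,0]]]' | head -2
python3 -m crank '[[[0,0,0],[0,0,0]],[[0,0,0],[0,0,0]]]'
python3 -m crank '[[[0,0,0],[0,0,0]],[[0,0,0],[0,0,0]],[[0,0,0],[0,0,0]],[[0,0,0],[0,0,0]],[[0,0,0],[0,0,0]]]' 1.0 60
python3 -m crank '[[[0,0,0],[0,0,0]],[[0,0,0],[0,0,0]],[[0,0,0],[0,0,0]]]' - 90
```

```text
clock: 3.8
tcp_pos: [0.6083, 0.1636, 0.0901]
clock: 4.0
tcp_pos: [0.6107, 0.1646, 0.0935]
orientation: [2.055, 2.375, 0.002]
contact_force: [-0.6, 0.1, -0.7]
grip_width: 0.0852
gripper_force: 0.0
clock: 4.5
tcp_pos: [0.6101, 0.1649, 0.0927]
orientation: [2.055, 2.376, 0.001]
contact_force: [-0.7, -0.0, -0.1]
grip_width: 0.017
gripper_force: 58.4
clock: 4.8
tcp_pos: [0.6101, 0.1649, 0.0927]
orientation: [2.055, 2.376, 0.001]
contact_force: [-1.5, -0.1, 5.2]
grip_width: 0.0171
gripper_force: 87.6
```

```bash
python3 -m crank '[[[0,0,-0.5],[0,0,0]],[[0,0,-1],[0,0,0]],[[0,0,-2],[0,0,0]],[[0,0,-2.5],[0,0,0]],[[0,0,-2.5],[0,0,0]]]' 
python3 -m crank '[[[0,0,-2.5],[0,0,0]],[[0,0,-1.5],[0,0,0]],[[0,0,0],[0,0,0]],[[0,0,0],[0,0,0]],[[0,0,0],[0,0,0]]]'
python3 - <<'E'
from h import *
o,p,d,C=shot("wrist","w3"); print(o["tcp_pos"],o["contact_force"],o["moment"])
cv2.imwrite("pics/w3.png",p[:,:,::-1])
shot("scene","s3"); shot("top","t3")
E
```

```text
clock: 5.3
tcp_pos: [0.6096, 0.1646, 0.1784]
orientation: [-2.055, -2.376, 0.001]
contact_force: [0.4, -0.5, -0.1]
grip_width: 0.0171
gripper_force: 87.7
clock: 5.8
tcp_pos: [0.6089, 0.1647, 0.2157]
orientation: [-2.054, -2.376, 0.004]
contact_force: [-0.2, 0.6, -1.6]
grip_width: 0.017
gripper_force: 87.7
[0.6088748  0.16468116 0.21574952] [-0.16525066  0.63774415 -1.57905186] [ 0.00909091 -0.00568651 -0.01291042]
```

View pics/w3.png

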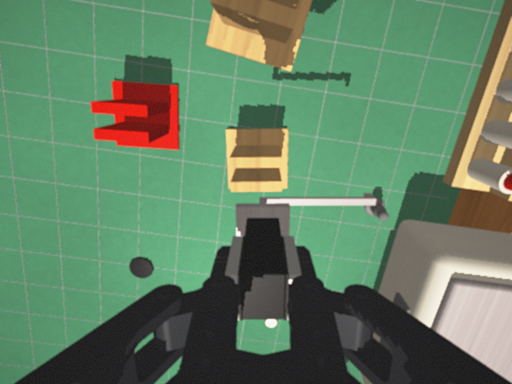

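The pick is held, with its arm at row 202 from column 265 to 377 and the stand clear below it. Next I'll measure the arm and tip in the tool frame.

```bash
cat > arm.py <<'E'
from h import *
def arm(name,o=None,vr=(190,225),ur=(285,400)):
    p,d,C=load(name); hsv=cv2.cvtColor(p,cv2.COLOR_RGB2HSV); he=optics.camera_model("wrist")["hand_eye"]
    C0=dict(C,R=he[:3,:3],c=he[:3,3]); P=cloud(C0,d)
    m=np.zeros((384,512),bool); m[vr[0]:vr[1],ur[0]:ur[1]]=1
    m&=(hsv[...,1]<70)&(d>.15)&(P[...,2]<.11)&(P[...,2]>.03)
    q=P[m]; print("n",len(q),"tool z med",np.median(q[:,2]).round(4),"x",np.median(q[:,0]).round(4),"ymax",q[:,1].max().round(4))
    top=q[(q[:,1]<.07)]; 
    print("x vs y",np.polyfit(top[:,1],top[:,0],1),"z vs y",np.polyfit(top[:,1],top[:,2],1),"z pct",np.percentile(top[:,2],[5,25,75,95]))
    return q
if __name__=="__main__":
    q=arm("w3"); e=q[q[:,1]>.072]; print(np.percentile(e,[5,50,95],axis=0).round(4))
    # scene view check: arm/hook pixels in scene
    p,d,C=load("s3"); P=cloud(C,d); M=np.hypot(P[...,0]-.69,P[...,1]-.177)<.03
    M&=(P[...,2]>.08)&(P[...,2]<.19); q=P[M]; print("scene",len(q)); 
    if len(q): print(np.percentile(q,[2,50,98],axis=0).round(4))
E
python3 arm.py
```

```text
n 818 tool z med 0.0704 x 0.0006 ymax 0.0824
x vs y [-0.0014455   0.00036072] z vs y [0.00918067 0.07029829] z pct [0.06915044 0.06984672 0.07109524 0.07407302]
[[-0.0027  0.0726  0.0692]
 [ 0.0012  0.0774  0.0708]
 [ 0.0026  0.0814  0.0814]]
scene 35
[[0.6615 0.1681 0.1326]
 [0.6795 0.1724 0.1422]
 [0.6895 0.1789 0.1453]]
```

```bash
python3 -m crank '[[[0,0,0],[0,0,0.1]],[[0,0,0],[0,0,0.1]],[[0,0,0],[0,0,0.105]],[[-2,-0.3,0],[0,0,0]],[[-3.5,-0.5,0],[0,0,0]]]' |head -2
python3 -m crank '[[[-4,-0.5,0],[0,0,0]],[[-4,-0.5,0],[0,0,0]],[[-4,-0.5,0],[0,0,0]],[[-4,-0.5,0],[0,0,0]],[[-4,-0.5,0],[0,0,0]]]' |head -2
python3 -m crank '[[[-4,-0.5,0],[0,0,0]],[[-4,-0.6,0],[0,0,0]],[[-2.5,-0.5,0],[0,0,0]],[[-1.6,-0.5,0],[0,0,0]],[[0,0,0],[0,0,0]]]' |head -2
python3 -m crank '[[[0,0,0],[0,0,0]],[[0,0,0],[0,0,0]],[[0,0,0],[0,0,0]]]'
python3 - <<'E'
from h import *
o,p,d,C=shot("wrist","w4"); M=Ro.from_rotvec(o["orientation"]).as_matrix(); print(o["tcp_pos"],np.degrees(np.arctan2(M[1,1],M[0,1])),M[:,2],o["contact_force"],o["moment"])
cv2.imwrite("pics/w4.png",cv2.resize(p[:,:,::-1],(800,600),interpolation=cv2.INTER_CUBIC))
E
```

```text
clock: 6.45
tcp_pos: [0.5928, 0.1133, 0.2164]
clock: 6.95
tcp_pos: [0.535, -0.0842, 0.2171]
clock: 7.45
tcp_pos: [0.4941, -0.2014, 0.2172]
clock: 7.75
tcp_pos: [0.497, -0.1966, 0.2171]
orientation: [-2.389, -2.039, -0.0]
contact_force: [-0.2, 0.9, -0.7]
grip_width: 0.0173
gripper_force: 87.7
[ 0.49703776 -0.19661422  0.21710849] -9.027543374702422 [-2.24567356e-04  3.37896273e-04 -9.99999918e-01] [-0.16444521  0.86477971 -0.67006129] [-0.00302904  0.01871795 -0.04142435]
```

View pics/w4.png

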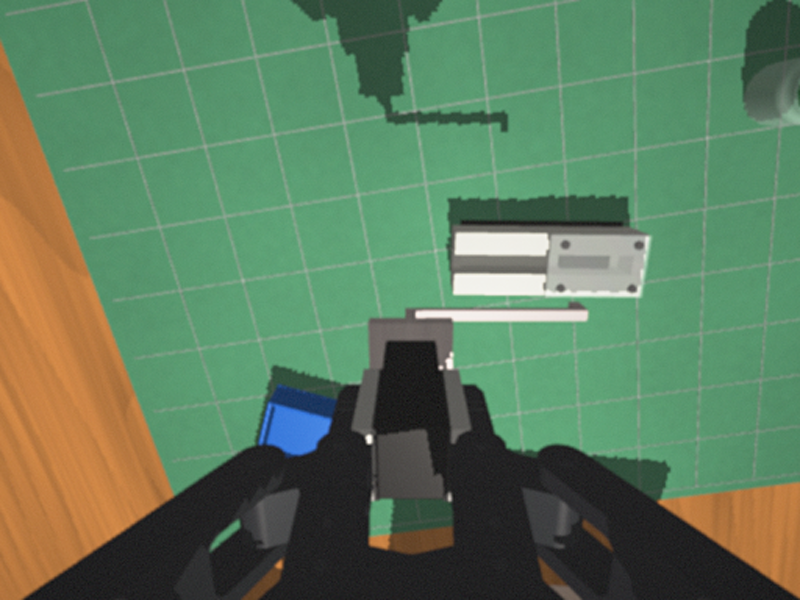

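The dispenser spans columns 453–645, with the bay walls at rows 232–297, and the cover begins at column 547. The weight shows as a dark strip through the cover at about (585,262). The hook is at (585,315), in front and higher up.

```bash
cat > m2.py <<'E'
from h import *
import sys
p,d,C=load(sys.argv[1]); P=cloud(C,d); hsv=cv2.cvtColor(p,cv2.COLOR_RGB2HSV)
D0=np.array([.59,-.213,0])
near=np.hypot(P[...,0]-D0[0],P[...,1]-D0[1])<.085
w=(hsv[...,2]>190)&(hsv[...,1]<40)&near&(P[...,2]>.025)&(P[...,2]<.034)
n,l,s,c=cv2.connectedComponentsWithStats(w.astype(np.uint8))
ctr=[]
for i in range(1,n):
    if s[i,4]<80: continue
    q=P[l==i]; px=np.argwhere(l==i)[:,::-1]; X=np.array([onz(C,u,v,.032) for u,v in px])
    rc=cv2.minAreaRect((X[:,:2]*1000).astype(np.float32)); print(s[i],"z",np.median(q[:,2]).round(4),"rect mm",rc)
    print(cv2.boxPoints(rc).round(1).tolist()); ctr.append(np.array(rc[0]))
    cov=np.cov(X[:,:2].T); e=np.linalg.eigh(cov)[1][:,1]; print(" dir",np.degrees(np.arctan(e[1]/e[0])))
q=P[near&(P[...,2]>.034)&(P[...,2]<.04)]; print("cover z",np.median(q[:,2]),len(q))
rc=cv2.minAreaRect((q[:,:2]*1000).astype(np.float32)); print(rc)
all_=near&(P[...,2]>.02)&(P[...,2]<.042); rc=cv2.minAreaRect((P[all_][:,:2]*1000).astype(np.float32)); print("block",rc)
E
python3 m2.py w4
python3 - <<'E'
from h import *
p,d,C=load("w4"); c=p[135:200,280:425]; cv2.imwrite("pics/w4c.png",cv2.resize(c[:,:,::-1],None,fx=5.5,fy=5.5,interpolation=cv2.INTER_CUBIC))
E
```

```text
[291 149  61  15 838] z 0.0309 rect mm ((560.6022338867188, -197.35203552246094), (15.234798431396484, 64.38177490234375), 80.90318298339844)
[[527.5999755859375, -199.8000030517578], [591.2000122070312, -210.0], [593.5999755859375, -194.89999389648438], [530.0, -184.6999969482422]]
 dir -9.494276737679423
[290 175  60  14 805] z 0.0309 rect mm ((555.9038696289062, -225.45834350585938), (14.923205375671387, 64.58963012695312), 80.90377044677734)
[[522.7999877929688, -227.6999969482422], [586.5999755859375, -237.89999389648438], [589.0, -223.1999969482422], [525.2000122070312, -213.0]]
 dir -9.455052062399032
cover z 0.03506550769298089 2310
((622.8995361328125, -223.13055419921875), (43.89068603515625, 68.6182861328125), 80.71308135986328)
block ((591.4552001953125, -217.4960479736328), (44.467979431152344, 132.41429138183594), 80.31069946289062)
```

View pics/w4c.png

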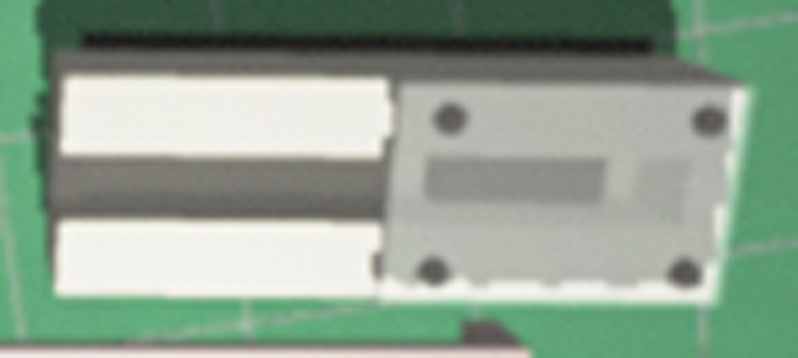

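The crop shows the weight from column 425 to 605 (rows 158–200) and a fainter patch beyond it at 635–690. Next I'll turn those into dispenser coordinates.

```bash
cat >> h.py <<'E'
YAW=np.radians(-9.45); U=np.array([np.cos(YAW),np.sin(YAW),0]); V=np.array([-np.sin(YAW),np.cos(YAW),0]); DC=np.array([.5917,-.2171,0])
def todisp(X): X=np.asarray(X)-DC; return (np.array([X@U,X@V,X[2]])*1000).round(1)
E
python3 - <<'E'
from h import *
p,d,C=load("w4"); P=cloud(C,d)
for nm,a,b,z in [("near",425,179,.015),("far",605,179,.015),("top flank",515,158,.015),("bot flank",515,201,.015),("sq L",635,190,.008),("sq R",690,190,.008),("covedge",395,180,.036),("backend",735,195,.036),("hook end",525,350,.146)]:
    u,v=280+a/5.5-.4,135+b/5.5-.4; print(nm,todisp(onz(C,u,v,z)),"depthz",P[int(v),int(u),2].round(4))
E
```

```text
near [11.  -1.8 15. ] depthz 0.0332
far [48.3 -1.6 15. ] depthz 0.0341
top flank [29.1  2.7 15. ] depthz 0.0356
bot flank [30.2 -6.4 15. ] depthz 0.0349
sq L [57.9 -5.7  8. ] depthz 0.0343
sq R [69.6 -5.6  8. ] depthz 0.0335
covedge [-1.4  3.2 36. ] depthz 0.0347
backend [65.2  0.6 36. ] depthz 0.0349
hook end [-14.4   7.7 146. ] depthz -0.0002
```

Weight: x from about 11.6 to 47.6 and y about -1.8, so the gap behind it is roughly 10 mm, as the text says. I'll check the tip length by feeling for the bare bench beside the dispenser.

```bash
python3 -m crank '[[[2.5,0,0],[0,0,0.007]],[[2.5,0,0],[0,0,0]],[[0.5,0,3],[0,0,0]],[[0,0,4],[0,0,0]],[[0,0,3],[0,0,0]]]' |head -2
python3 -m crank '[[[0,0,1.5],[0,0,0]],[[0,0,1],[0,0,0]],[[0,0,0],[0,0,0]],[[0,0,0],[0,0,0]],[[0,0,0],[0,0,0]]]'
for i in 1 2; do python3 -m crank '[[[0,0,0.1],[0,0,0]],[[0,0,0],[0,0,0]]]' | sed -n '2p;4p'; done
python3 -m crank '[[[0,0,0.1],[0,0,0]],[[0,0,0],[0,0,0]],[[0,0,0],[0,0,0]]]' | sed -n '2p;4p'
python3 -m crank '[[[0,0,0.05],[0,0,0]],[[0,0,0],[0,0,0]],[[0,0,0],[0,0,0]]]' | sed -n '2p;4p'
```

```text
clock: 8.3
tcp_pos: [0.5056, -0.142, 0.1156]
clock: 8.8
tcp_pos: [0.5065, -0.1437, 0.0933]
orientation: [2.398, 2.028, 0.002]
contact_force: [0.7, 0.8, -1.6]
grip_width: 0.0169
gripper_force: 87.9
tcp_pos: [0.5059, -0.1435, 0.0918]
contact_force: [-0.7, 0.8, -0.4]
tcp_pos: [0.5056, -0.1435, 0.0903]
contact_force: [0.0, 0.7, 0.1]
tcp_pos: [0.5055, -0.1435, 0.0892]
contact_force: [0.3, 0.4, -0.0]
tcp_pos: [0.5056, -0.1435, 0.0888]
contact_force: [0.2, 0.3, -0.8]
```

```bash
python3 -m crank '[[[0,0,0.1],[0,0,0]],[[0,0,0.1],[0,0,0]],[[0,0,0.1],[0,0,0]],[[0,0,0],[0,0,0]],[[0,0,0],[0,0,0]]]' | sed -n '2p;4p'
python3 -m crank '[[[0,0,0.05],[0,0,0]],[[0,0,0],[0,0,0]],[[0,0,0],[0,0,0]]]' | sed -n '2p;4p'
python3 -m crank '[[[0,0,0.05],[0,0,0]],[[0,0,0],[0,0,0]],[[0,0,0],[0,0,0]]]' | sed -n '2p;4p'
python3 -m crank '[[[0,0,0.05],[0,0,0]],[[0,0,0],[0,0,0]],[[0,0,0],[0,0,0]]]' | sed -n '2p;4p'
python3 -m crank '[[[0,0,0.05],[0,0,0]],[[0,0,0],[0,0,0]],[[0,0,0],[0,0,0]]]' | sed -n '2p;4p'
```

```text
tcp_pos: [0.5056, -0.1435, 0.0858]
contact_force: [-0.2, -0.6, -1.0]
tcp_pos: [0.5056, -0.1435, 0.0853]
contact_force: [-0.1, 0.5, -0.8]
tcp_pos: [0.5056, -0.1436, 0.0848]
contact_force: [0.2, 0.0, -0.5]
tcp_pos: [0.5056, -0.1435, 0.0843]
contact_force: [0.8, -0.2, -1.2]
tcp_pos: [0.5056, -0.1435, 0.0838]
contact_force: [-0.4, 0.1, -1.0]
```

```bash
python3 -m crank '[[[0,0,0.05],[0,0,0]],[[0,0,0],[0,0,0]],[[0,0,0],[0,0,0]]]' | sed -n '2p;4p'
python3 -m crank '[[[0,0,0.05],[0,0,0]],[[0,0,0],[0,0,0]],[[0,0,0],[0,0,0]]]' | sed -n '2p;4p'
python3 -m crank '[[[0,0,0.05],[0,0,0]],[[0,0,0],[0,0,0]],[[0,0,0],[0,0,0]]]' | sed -n '2p;4p'
python3 - <<'E'
from h import *
o=monitor.get_obs(); print(o["contact_force"],o["moment"],o["tcp_pos"])
E
```

```text
tcp_pos: [0.5056, -0.1435, 0.0833]
contact_force: [0.2, -0.0, -0.5]
tcp_pos: [0.5055, -0.1435, 0.0827]
contact_force: [0.3, -0.0, -0.5]
tcp_pos: [0.5056, -0.1435, 0.0823]
contact_force: [0.4, -0.5, -0.6]
[ 0.42886204 -0.54088226 -0.597921  ] [-0.01359715  0.04726281  0.00196333] [ 0.50558678 -0.14354752  0.08227903]
```

```bash
python3 -m crank '[[[0,0,0.05],[0,0,0]],[[0,0,0],[0,0,0]],[[0,0,0],[0,0,0]]]' | sed -n '2p;4p'
python3 -m crank '[[[0,0,0.05],[0,0,0]],[[0,0,0],[0,0,0]],[[0,0,0],[0,0,0]]]' | sed -n '2p;4p'
python3 -m crank '[[[0,0,0.05],[0,0,0]],[[0,0,0],[0,0,0]],[[0,0,0],[0,0,0]]]' | sed -n '2p;4p'
python3 - <<'E'
from h import *
o,p,d,C=shot("wrist","w5"); print(o["contact_force"],o["moment"],o["tcp_pos"])
shot("scene","s5")
from arm import arm
arm("w5")
p,d,C=load("s5"); P=cloud(C,d); tip=o["tcp_pos"]+.08*U; print("tip",tip)
u,v=proj(C,tip-[0,0,.0815]).astype(int); c=p[v-45:v+30,u-50:u+50]; cv2.imwrite("pics/s5c.png",cv2.resize(c[:,:,::-1],None,fx=7,fy=7,interpolation=cv2.INTER_CUBIC))
E
```

```text
tcp_pos: [0.5055, -0.1436, 0.0819]
contact_force: [-1.1, 0.4, 0.6]
tcp_pos: [0.5054, -0.1436, 0.0815]
contact_force: [-2.4, 0.1, 4.7]
tcp_pos: [0.5053, -0.1436, 0.0812]
contact_force: [-4.4, 1.6, 8.3]
[-4.41178931  1.61791465  8.27048922] [0.16108111 0.52482254 0.0346615 ] [ 0.50529891 -0.14361893  0.08121686]
n 996 tool z med 0.0704 x 0.001 ymax 0.0878
x vs y [-0.05473103  0.00238157] z vs y [0.09819862 0.06762148] z pct [0.06905768 0.06973295 0.07256686 0.08143196]
tip [ 0.58421325 -0.15675388  0.08121686]
```

View pics/s5c.png

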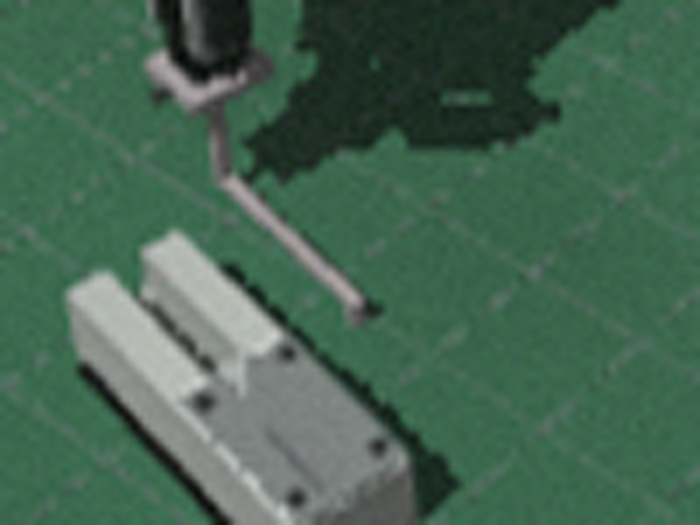

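The scene crop shows the tip standing on the bare mat beside the dispenser. Contact came at TCP z = 81.9 mm. I'll raise the pick and check that it didn't tilt in the grip.

```bash
python3 -m crank '[[[0,0,-1],[0,0,0]],[[0,0,-2.5],[0,0,0]],[[0,0,-2.5],[0,0,0]],[[0,0,0],[0,0,0]],[[0,0,0],[0,0,0]]]' | head -2
python3 -m crank '[[[0,0,0],[0,0,0]],[[0,0,0],[0,0,0]]]' | sed -n '2p;4p'
python3 - <<'E'
from h import *
o,p,d,C=shot("wrist","w6"); print(o["contact_force"],o["moment"],o["tcp_pos"])
M=Ro.from_rotvec(o["orientation"]).as_matrix(); print(np.degrees(np.arctan2(M[1,1],M[0,1])),M[:,2])
from arm import arm
arm("w6")
print("TCP disp",todisp(o["tcp_pos"]),"tip",todisp(o["tcp_pos"]+M[:,1]*.08+M[:,0]*.0004))
# shift needed for tip at disp (-15,-2.3), tip z .060
t=DC+U*-.015+V*-.0023; print("shift cm",(M.T@(t-(o["tcp_pos"]+M[:,1]*.08+M[:,0]*.0004))*100).round(2))
E
```

```text
clock: 13.9
tcp_pos: [0.506, -0.1434, 0.1412]
tcp_pos: [0.5049, -0.1433, 0.1399]
contact_force: [0.6, 0.1, -0.9]
[ 0.61135299  0.07753497 -0.88236555] [ 0.00545566 -0.04329198 -0.00744929] [ 0.50490067 -0.14332862  0.1398923 ]
-9.566752521790697 [-1.78261425e-03  1.44288607e-04 -9.99998401e-01]
n 824 tool z med 0.0704 x 0.0008 ymax 0.0825
x vs y [-0.00303828  0.00062263] z vs y [0.00361937 0.07050742] z pct [0.06913762 0.0698068  0.07103104 0.07395647]
TCP disp [-97.7  58.5 139.9] tip [-17.7  58.8 139.7]
shift cm [-6.1   0.31 13.98]
```

```bash
python3 -m crank '[[[-2,0.1,0],[0,0,0]],[[-2.1,0.1,0],[0,0,0]],[[-2,0.1,0],[0,0,0]],[[0,0,0],[0,0,0]],[[0,0,0],[0,0,0]]]' | head -2
python3 -m crank '[[[0,0,1],[0,0,0]],[[0,0,1],[0,0,0]],[[0,0,0],[0,0,0]],[[0,0,0],[0,0,0]]]' | sed -n '2p;4p'
python3 - <<'E'
from h import *
o,p,d,C=shot("wrist","w7"); 
M=Ro.from_rotvec(o["orientation"]).as_matrix(); print(np.degrees(np.arctan2(M[1,1],M[0,1])),M[:,2])
print("tip",todisp(o["tcp_pos"]+M[:,1]*.08+M[:,0]*.0005-[0,0,.0819]))
cv2.imwrite("pics/w7.png",cv2.resize(p[110:270,230:430,::-1],None,fx=3.6,fy=3.6,interpolation=cv2.INTER_CUBIC))
E
```

```text
clock: 14.65
tcp_pos: [0.498, -0.2042, 0.1402]
tcp_pos: [0.4981, -0.2036, 0.1201]
contact_force: [0.7, 0.0, -0.4]
-9.530468029253798 [-1.37853230e-03  3.30925137e-04 -9.99998995e-01]
tip [-14.6  -1.7  38.1]
```

View pics/w7.png

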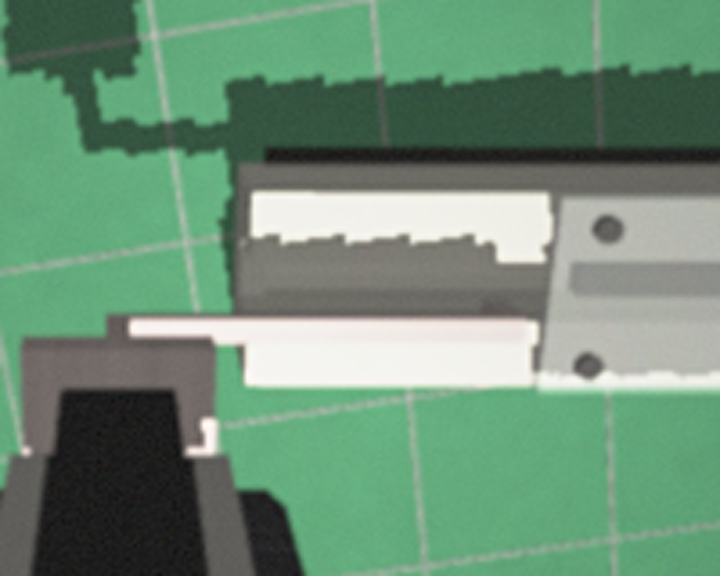

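The crop shows the arm (rows 317–338) ending at column 538, just short of the cover edge at about 548. The wall's outer edges are at rows 193 and 386. I'll check the tip's lateral place relative to the walls, in the same picture.

Run:
```python
from h import *
p,d,C=load("w7")
for nm,a,b,z in [("arm mid far",500,328,.051),("arm mid near",180,328,.051),("arm end",538,328,.051),("wall+ outer L",300,193,.032),("wall+ outer R",500,193,.032),("wall- outer L",300,386,.032),("wall- outer R",500,386,.032),("front+",250,215,.032),("front-",243,370,.032),("edge cover",554,225,.032),("tip base",494,312,.047),("weight near",570,280,.015),("w flank+",620,264,.015),("w flank-",620,297,.015)]:
    print(nm,todisp(onz(C,230+a/3.6-.4,110+b/3.6-.4,z)))
```

```text
arm mid far [-17.6  -0.9  51. ]
arm mid near [-81.9  -0.8  51. ]
arm end [-10.   -0.9  51. ]
wall+ outer L [-56.   22.4  32. ]
wall+ outer R [-13.9  22.3  32. ]
wall- outer L [-53.9 -21.7  32. ]
wall- outer R [ -9.3 -21.8  32. ]
front+ [-66.4  17.7  32. ]
front- [-66.7 -17.8  32. ]
edge cover [-1.7 15.3 32. ]
tip base [-17.7   1.1  47. ]
weight near [10.4 -2.5 15. ]
w flank+ [21.4  1.4 15. ]
w flank- [22.6 -6.6 15. ]
```

Run:
```python
from h import *
for n,r in [("w7",None),("w6",None)]:
    p,d,C=load(n); P=cloud(C,d)
    Q=P-DC; a=Q@U*1000; b=Q@V*1000
    zt=.051 if n=="w7" else .071
    m=(abs(P[...,2]-zt)<.004)&(a>-75)&(a<0)&(b>-12)&(b<75)
    vs,us=np.nonzero(m); print(n,m.sum(),"cols",us.min(),us.max(),"rows",np.percentile(vs,[5,50,95]),"x max",a[m].max(),np.percentile(a[m],99),"y",np.percentile(b[m],[2,50,98]).round(1),"z",np.median(P[m][:,2]))
    for c in range(us.max()-6,us.max()+3): 
        v=int(np.median(vs[us>us.max()-10])); print(c,p[v,c],P[v,c,2].round(3),end=" | ")
    print()
```

```text
w7 696 cols 289 375 rows [198. 201. 205.] x max -12.179107812216362 -12.70770750101739 y [-4.8 -1.7  0.5] z 0.049899969679565045
369 [238 230 225] 0.05 | 370 [237 229 224] 0.05 | 371 [238 229 225] 0.05 | 372 [238 228 224] 0.051 | 373 [237 228 223] 0.05 | 374 [237 228 224] 0.05 | 375 [239 232 228] 0.049 | 376 [241 239 233] 0.03 | 377 [245 244 239] 0.031 | 
w6 650 cols 294 375 rows [198.  201.5 205. ] x max -15.396970910546338 -16.00267398966681 y [55.7 58.7 61.1] z 0.0695812994745836
369 [236 227 223] 0.07 | 370 [236 227 223] 0.07 | 371 [236 227 223] 0.069 | 372 [236 227 222] 0.069 | 373 [237 228 224] 0.07 | 374 [238 228 224] 0.069 | 375 [226 211 202] 0.069 | 376 [150 149 138] -0.0 | 377 [70 88 72] 0.0 |
```

The depth edge puts the arm end at x -12.1 and y -1.7, which agrees with the kinematics. Next I'll lower the tip into the bay to z 17 mm.

```bash
cat > tip.py <<'E'
from h import *
o=monitor.get_obs(); M=Ro.from_rotvec(o["orientation"]).as_matrix()
t=o["tcp_pos"]+M[:,1]*.08+M[:,0]*.0005+M[:,2]*.0819
print("t",round(o["clock"],2),"tip",todisp(t)-[0,.3,0],"yaw",np.degrees(np.arctan2(M[1,1],M[0,1])).round(2),"tilt",M[:2,2].round(4),"F disp",np.round([o["contact_force"]@U,o["contact_force"]@V,o["contact_force"][2]],1),"M",o["moment"].round(2),"grip",o["grip_width"].round(4))
E
python3 -m crank '[[[0,0,0.8],[0,0,0]],[[-0.02,0,0.8],[0,0,0]],[[-0.02,0,0.5],[0,0,0]],[[0,0,0],[0,0,0]],[[0,0,0],[0,0,0]]]' | head -1
python3 tip.py
python3 -m crank '[[[0,0.4,0],[0,0,0]],[[0,0.4,0],[0,0,0]],[[0,0,0],[0,0,0]],[[0,0,0],[0,0,0]]]' | head -1
python3 tip.py
```

```text
clock: 15.6
clock: 16.0Traceback (most recent call last):
  File "tip.py", line 4, in <module>
    print("t",round(o["clock"],2),"tip",todisp(t)-[0,.3,0],"yaw",np.degrees(np.arctan2(M[1,1],M[0,1])).round(2),"tilt",M[:2,2].round(4),"F disp",np.round([o["contact_force"]@U,o["contact_force"]@V,o["contact_force"][2]],1),"M",o["moment"].round(2),"grip",o["grip_width"].round(4))
                                                                                                                                                                                                                                                               ^^^^^^^^^^^^^^^^^^^^^
AttributeError: 'float' object has no attribute 'round'
Traceback (most recent call last):
  File "tip.py", line 4, in <module>
    print("t",round(o["clock"],2),"tip",todisp(t)-[0,.3,0],"yaw",np.degrees(np.arctan2(M[1,1],M[0,1])).round(2),"tilt",M[:2,2].round(4),"F disp",np.round([o["contact_force"]@U,o["contact_force"]@V,o["contact_force"][2]],1),"M",o["moment"].round(2),"grip",o["grip_width"].round(4))
                                                                                                                                                                                                                                                               ^^^^^^^^^^^^^^^^^^^^^
AttributeError: 'float' object has no attribute 'round'
```

```bash
sed -i 's/o\["grip_width"\].round(4)/round(o["grip_width"],4)/' tip.py; python3 tip.py
```

```text
t 16.0 tip [-5.8 -2.9 18. ] yaw -9.56 tilt [ 0.0003 -0.0001] F disp [ 0.1 -0.  -0.9] M [-0.03  0.09 -0.07] grip 0.0171
```

```bash
python3 -m crank '[[[0.05,0,0.08],[0,0,0]],[[0,0,0],[0,0,0]],[[0,0,0],[0,0,0]]]' | head -1
python3 tip.py
python3 -m crank '[[[0,0.4,0],[0,0,0]],[[0,0.5,0],[0,0,0]],[[0,0.5,0],[0,0,0]],[[0,0,0],[0,0,0]],[[0,0,0],[0,0,0]]]' | head -1
python3 tip.py
```

```text
clock: 16.3
t 16.3 tip [-6.3 -2.4 17. ] yaw -9.57 tilt [-0.0001  0.0001] F disp [-0.2 -0.3 -1.2] M [-0.01  0.03  0.01] grip 0.0171
clock: 16.8
t 16.8 tip [ 7.9 -2.5 16.9] yaw -9.57 tilt [-0.0003 -0.0001] F disp [ 0.   0.6 -0.3] M [0.01 0.01 0.  ] grip 0.017
```

```bash
python3 -m crank '[[[0,0.4,0],[0,0,0]],[[0,0.5,0],[0,0,0]],[[0,0.5,0],[0,0,0]],[[0,0,0],[0,0,0]],[[0,0,0],[0,0,0]]]' | head -1
python3 tip.py
python3 -m crank '[[[0,0.4,0],[0,0,0]],[[0,0.5,0],[0,0,0]],[[0,0.5,0],[0,0,0]],[[0,0,0],[0,0,0]],[[0,0,0],[0,0,0]]]' | head -1
python3 tip.py
```

```text
clock: 17.3
t 17.3 tip [21.9 -2.5 17. ] yaw -9.56 tilt [-0.0002 -0.    ] F disp [-0.2 -0.1 -1.6] M [-0.02  0.    0.01] grip 0.0168
clock: 17.8
t 17.8 tip [35.9 -2.6 17. ] yaw -9.56 tilt [-0.0002  0.    ] F disp [-0.1 -0.8 -1.2] M [-0.01  0.01 -0.02] grip 0.0165
```

```bash
python3 -m crank '[[[0.01,0.5,0],[0,0,0]],[[0.01,0.5,0],[0,0,0]],[[0,0.5,0],[0,0,0]],[[0,0.18,0],[0,0,0]],[[0,0,0],[0,0,0]]]' | head -1
python3 -m crank '[[[0,0,0],[0,0,0]],[[0,0,0],[0,0,0]]]' | head -1
python3 tip.py
python3 - <<'E'
from h import *
o,p,d,C=shot("wrist","w8")
for X in [(-2,0,36),(47.6,-2,15),(52.8,-2.3,30)]: print(X,proj(C,DC+U*X[0]/1e3+V*(X[1]+.3)/1e3+[0,0,X[2]/1e3]).round(1))
cv2.imwrite("pics/w8.png",cv2.resize(p[140:240,230:390,::-1],None,fx=5,fy=5,interpolation=cv2.INTER_CUBIC))
E
```

```text
clock: 18.3
clock: 18.5
t 18.5 tip [52.4 -2.5 17. ] yaw -9.58 tilt [-0.0002  0.0001] F disp [ 0.3 -1.  -0.5] M [-0.03  0.06 -0.01] grip 0.0171
(-2, 0, 36) [298.3 201.7]
(47.6, -2, 15) [359.7 194.3]
(52.8, -2.3, 30) [373.  201.5]
```

View pics/w8.png

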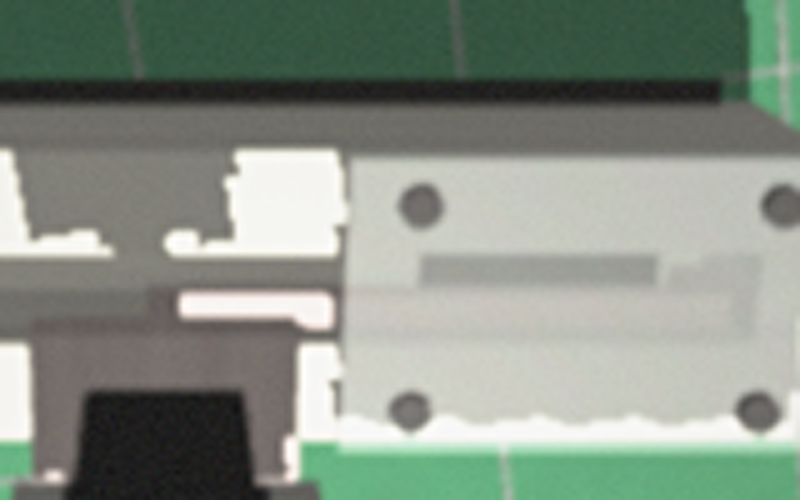

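Through the cover the weight spans columns 420–655, and the arm's light end reaches about 735 without touching anything. The weight's far end comes out at about 48.3, so I'll go 0.7 mm further in to centre the tip in the gap, then lower it.

```bash
python3 -m crank '[[[0.02,0.07,0],[0,0,0]],[[0,0,0.15],[0,0,0]],[[0,0,0.1],[0,0,0]],[[0,0,0],[0,0,0]],[[0,0,0],[0,0,0]]]' | head -1
python3 tip.py
python3 -m crank '[[[0,0,0.12],[0,0,0]],[[0,0,0.12],[0,0,0]],[[0,0,0],[0,0,0]],[[0,0,0],[0,0,0]]]' | head -1
python3 tip.py
```

```text
clock: 19.05
t 19.05 tip [53.3 -2.2 14.5] yaw -9.57 tilt [-0.0001  0.0001] F disp [-0.9  0.1 -1.3] M [-0.03 -0.03 -0.02] grip 0.0171
clock: 19.45
t 19.45 tip [53.3 -2.2 12.1] yaw -9.57 tilt [-0.0002  0.0001] F disp [ 0.2 -0.1 -0.9] M [-0.02  0.   -0.04] grip 0.0169
```

```bash
python3 -m crank '[[[0,0,0.12],[0,0,0]],[[0,0,0.12],[0,0,0]],[[0,0,0],[0,0,0]],[[0,0,0],[0,0,0]]]' | head -1
python3 tip.py
python3 -m crank '[[[0,-0.1,0],[0,0,0]],[[0,-0.1,0],[0,0,0]],[[0,-0.1,0],[0,0,0]],[[0,0,0],[0,0,0]]]' | head -1
python3 tip.py
python3 -m crank '[[[0,-0.1,0],[0,0,0]],[[0,-0.1,0],[0,0,0]],[[0,-0.1,0],[0,0,0]],[[0,0,0],[0,0,0]]]' | head -1
python3 tip.py
```

```text
clock: 19.85
t 19.85 tip [53.3 -2.2  9.7] yaw -9.57 tilt [-0.0001  0.    ] F disp [ 0.4 -0.2 -1.8] M [0.01 0.03 0.08] grip 0.0169
clock: 20.25
t 20.25 tip [51.2 -2.2 10.2] yaw -9.56 tilt [ 0.0016 -0.0005] F disp [ 2.3 -0.7 -2.3] M [-0.12 -0.65 -0.05] grip 0.0176
clock: 20.65
t 20.65 tip [47.8 -2.2 10.2] yaw -9.57 tilt [ 0.001  -0.0002] F disp [ 3.9 -0.2 -0.6] M [-0.16 -1.16  0.04] grip 0.017
```

Engaged at about 51 mm and dragging with about 4 N, as expected. I'll carry on slowly.

```bash
python3 -m crank '[[[0,-0.2,0],[0,0,0]],[[0,-0.2,0],[0,0,0]],[[0,-0.2,0],[0,0,0]],[[0,-0.2,0],[0,0,0]],[[0,-0.2,0],[0,0,0]]]' | head -1
python3 tip.py
python3 -m crank '[[[0,-0.2,0],[0,0,0]],[[0,-0.2,0],[0,0,0]],[[0,-0.2,0],[0,0,0]],[[0,-0.2,0],[0,0,0]],[[0,0,0],[0,0,0]]]' | head -1
python3 tip.py
python3 -m crank '[[[0,-0.2,0],[0,0,0]],[[0,-0.2,0],[0,0,0]],[[0,-0.2,0],[0,0,0]],[[0,-0.2,0],[0,0,0]],[[0,0,0],[0,0,0]]]' | head -1
python3 tip.py
```

```text
clock: 21.15
t 21.15 tip [37.1 -2.2  9.8] yaw -9.57 tilt [-0.  0.] F disp [ 4.3 -0.1 -1.1] M [-0.17 -1.17 -0.01] grip 0.0171
clock: 21.65
t 21.65 tip [28.8 -2.1  9.7] yaw -9.58 tilt [-0.0006  0.0003] F disp [ 3.1  0.2 -0.2] M [-0.14 -0.89 -0.01] grip 0.0169
clock: 22.15
t 22.15 tip [20.8 -2.2  9.7] yaw -9.58 tilt [-0.0006  0.0003] F disp [ 1.5  0.1 -1. ] M [-0.23 -0.85 -0.07] grip 0.017
```

```bash
python3 -m crank '[[[0,-0.3,0],[0,0,0]],[[0,-0.3,0],[0,0,0]],[[0,-0.3,0],[0,0,0]],[[0,-0.3,0],[0,0,0]],[[0,0,0],[0,0,0]]]' | head -1
python3 tip.py
python3 -m crank '[[[0,-0.3,0],[0,0,0]],[[0,-0.3,0],[0,0,0]],[[0,-0.3,0],[0,0,0]],[[0,-0.3,0],[0,0,0]],[[0,0,0],[0,0,0]]]' | head -1
python3 tip.py
python3 -m crank '[[[0,-0.3,0],[0,0,0]],[[0,-0.3,0],[0,0,0]],[[0,-0.3,0],[0,0,0]],[[0,-0.2,0],[0,0,0]],[[0,0,0],[0,0,0]]]' | head -1
python3 tip.py
python3 - <<'E'
from h import *
o,p,d,C=shot("wrist","w9"); shot("scene","s9")
cv2.imwrite("pics/w9.png",cv2.resize(p[140:240,230:390,::-1],None,fx=5,fy=5,interpolation=cv2.INTER_CUBIC))
E
```

```text
clock: 22.65
t 22.65 tip [ 6.7 -1.9  8.9] yaw -9.59 tilt [-0.0038  0.0015] F disp [-0.2  0.  -0.9] M [ 0.03  0.02 -0.  ] grip 0.0166
clock: 23.15
t 23.15 tip [-3.4 -2.1  9.7] yaw -9.59 tilt [-0.0006  0.0003] F disp [ 0.2  0.4 -1.4] M [0.03 0.04 0.02] grip 0.0167
clock: 23.65
t 23.65 tip [-14.1  -2.1   9.8] yaw -9.58 tilt [-0.0003  0.0002] F disp [-0.1 -0.4 -0.2] M [0.01 0.04 0.02] grip 0.0164
```

View pics/w9.png

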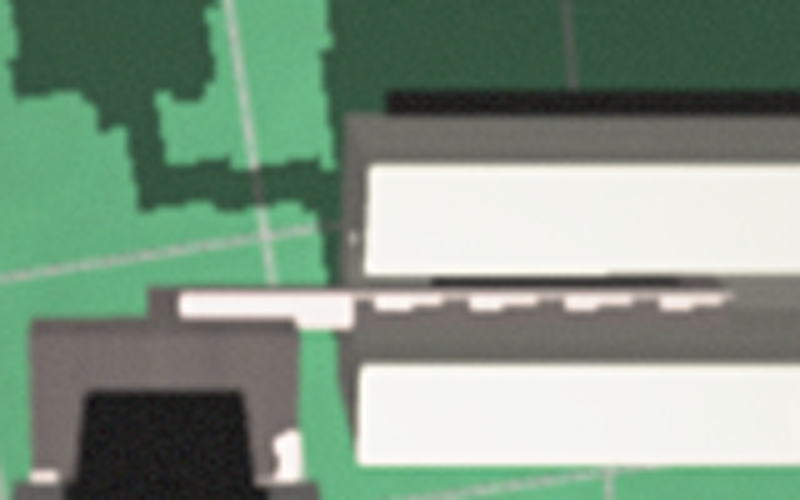

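The weight shows as a dark sliver beside the arm, columns 435–715, so it is following the hook. Now small steps to the stop.

```bash
python3 -m crank '[[[0,-0.2,0],[0,0,0]],[[0,-0.2,0],[0,0,0]],[[0,-0.1,0],[0,0,0]],[[0,0,0],[0,0,0]],[[0,0,0],[0,0,0]]]' | head -1
python3 tip.py
python3 -m crank '[[[0,-0.1,0],[0,0,0]],[[0,-0.05,0],[0,0,0]],[[0,0,0],[0,0,0]],[[0,0,0],[0,0,0]]]' | head -1
python3 tip.py
python3 -m crank '[[[0,-0.05,0],[0,0,0]],[[0,0,0],[0,0,0]],[[0,0,0],[0,0,0]]]' | head -1
python3 tip.py
```

```text
clock: 24.25
t 24.25 tip [-18.7  -2.    9.8] yaw -9.57 tilt [-0.0001  0.0001] F disp [ 0.3 -0.6 -0.9] M [-0.05 -0.04  0.  ] grip 0.0169
clock: 24.65
t 24.65 tip [-20.2  -2.    9.8] yaw -9.57 tilt [-0.0001  0.0001] F disp [ 0.2 -0.2 -1.4] M [ 0.02 -0.02 -0.07] grip 0.0174
clock: 24.95
t 24.95 tip [-20.7  -2.1   9.8] yaw -9.57 tilt [-0.0001  0.    ] F disp [ 0.3  0.7 -0.8] M [-0.05  0.03 -0.02] grip 0.0172
```

```bash
python3 -m crank '[[[0,-0.05,0],[0,0,0]],[[0,0,0],[0,0,0]],[[0,0,0],[0,0,0]]]' | head -1
python3 tip.py
python3 -m crank '[[[0,-0.05,0],[0,0,0]],[[0,0,0],[0,0,0]],[[0,0,0],[0,0,0]]]' | head -1
python3 tip.py
python3 -m crank '[[[0,-0.05,0],[0,0,0]],[[0,0,0],[0,0,0]],[[0,0,0],[0,0,0]]]' | head -1
python3 tip.py
```

```text
clock: 25.25
t 25.25 tip [-21.2  -2.    9.8] yaw -9.57 tilt [-0.  0.] F disp [ 1.  0. -1.] M [-0.    0.01 -0.03] grip 0.0169
clock: 25.55
t 25.55 tip [-21.6  -2.    9.8] yaw -9.56 tilt [ 0.0001 -0.    ] F disp [ 0.9  0.2 -0.9] M [-0.03 -0.09  0.04] grip 0.0174
clock: 25.85
t 25.85 tip [-21.7  -2.   10. ] yaw -9.57 tilt [ 0.0007 -0.0002] F disp [ 1.2  0.7 -0.9] M [-0.1  -0.41 -0.  ] grip 0.0168
```

The moment rises at -21.6, which is exactly where the stop should be. I'll back off 1.5 mm, lift out and check.

```bash
python3 -m crank '[[[0,0.1,0],[0,0,0]],[[0,0.1,0],[0,0,0]],[[0,0,-0.5],[0,0,0]],[[0,0,-1],[0,0,0]],[[0,0,-1],[0,0,0]]]' | head -1
python3 tip.py
python3 -m crank '[[[0,0,-2],[0,0,0]],[[0,0,-2.5],[0,0,0]],[[0,0,-3],[0,0,0]],[[0,0,-2],[0,0,0]],[[0,0,0],[0,0,0]]]' | head -1
python3 -m crank '[[[0,0,0],[0,0,0]],[[0,0,0],[0,0,0]]]' | head -1
python3 tip.py
python3 - <<'E'
from h import *
o,p,d,C=shot("wrist","w10")
for X in [(-60,-2,14),(-60,-2,15),(-24,-2,15)]: print(X,proj(C,DC+U*X[0]/1e3+V*(X[1]+.3)/1e3+[0,0,X[2]/1e3]).round(1))
u,v=proj(C,DC-U*.034+[0,0,.02]).astype(int); print(u,v)
P=cloud(C,d); hsv=cv2.cvtColor(p,cv2.COLOR_RGB2HSV); Q=P-DC; a=Q@U*1e3; b=Q@V*1e3
m=(a>-64)&(a<0)&(abs(b)<8)&(abs(P[...,2]-.014)<.003); q=a[m]; print("weight-height pts x",np.percentile(q,[1,5,50,95,99]).round(1),"y",np.percentile(b[m],[2,50,98]).round(1),m.sum())
cv2.imwrite("pics/w10.png",cv2.resize(p[v-40:v+60,u-60:u+90,::-1],None,fx=5,fy=5,interpolation=cv2.INTER_CUBIC))
E
```

```text
clock: 26.35
t 26.35 tip [-20.3  -2.2  35.6] yaw -9.58 tilt [-0.0002 -0.    ] F disp [ 0.7 -0.8 -1.1] M [ 0.   -0.01  0.03] grip 0.017
clock: 26.85
clock: 27.05
t 27.05 tip [-21.   -1.8 129. ] yaw -9.56 tilt [-0.0014  0.0005] F disp [ 0.3  0.6 -1.4] M [-0.02 -0.05 -0.01] grip 0.0168
(-60, -2, 14) [299.1 161.8]
(-60, -2, 15) [299.2 162. ]
(-24, -2, 15) [331.6 161.9]
323 161
weight-height pts x [-63.4 -62.  -42.3 -18.6  -5.1] y [-7.7 -3.1  2.6] 378
```

View pics/w10.png

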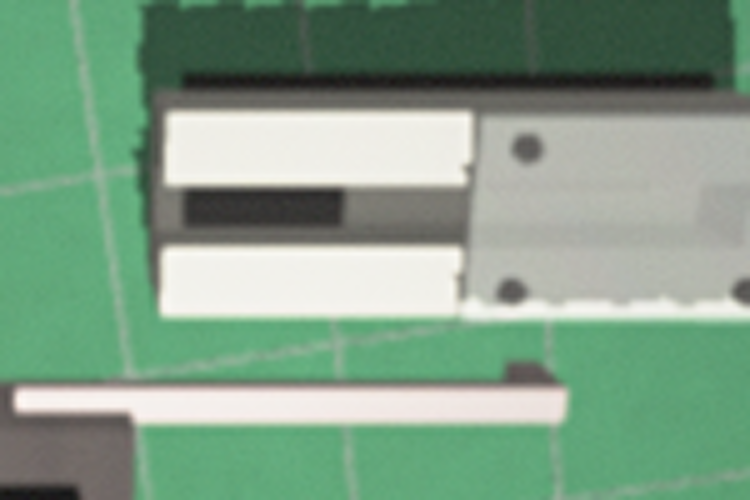

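The weight lies at columns 183–343 in the crop, i.e. x -60 to -24, against the stop. Next I'll work out the way back to the stand and check the pick in the grip.

Run:
```python
from h import *
from arm import arm
arm("w10")
o=monitor.get_obs(); M=Ro.from_rotvec(o["orientation"]).as_matrix(); print(o["tcp_pos"],(M.T@(np.array([.6101,.1649,.215])-o["tcp_pos"])*100).round(2))
```

```text
n 833 tool z med 0.0704 x 0.0008 ymax 0.0829
x vs y [-0.00510191  0.00072299] z vs y [0.00011745 0.07068941] z pct [0.06911626 0.06975132 0.07106971 0.07393746]
[ 0.49183971 -0.20238151  0.21079085] [38.18  5.56 -0.43]
```

```bash
python3 -m crank '[[[2,0.3,-0.4],[0,0,0]],[[4,0.6,0],[0,0,0]],[[4,0.6,0],[0,0,0]],[[4,0.6,0],[0,0,0]],[[4,0.6,0],[0,0,0]]]' |head -2
python3 -m crank '[[[4,0.6,0],[0,0,0]],[[4,0.6,0],[0,0,0]],[[4,0.6,0],[0,0,0]],[[4,0.5,0],[0,0,0]],[[3,0.4,0],[0,0,0]]]' |head -2
python3 -m crank '[[[1.2,0.1,0],[0,0,0]],[[0,0,0],[0,0,-0.104]],[[0,0,0],[0,0,-0.104]],[[0,0,0],[0,0,-0.104]],[[0,0,0],[0,0,0]]]' |head -2
python3 -m crank '[[[0,0,0],[0,0,0]],[[0,0,0],[0,0,0]]]' |head -2
python3 - <<'E'
from h import *
from arm import arm
o,p,d,C=shot("wrist","w11"); M=Ro.from_rotvec(o["orientation"]).as_matrix(); print(o["tcp_pos"],np.degrees(np.arctan2(M[1,1],M[0,1])),M[:,2],(M.T@(np.array([.6101,.1649,.0927])-o["tcp_pos"])*100).round(2))
P=cloud(C,d); q=P[(np.hypot(P[...,0]-.6,P[...,1]-.165)<.08)&(abs(P[...,2]-.070)<.003)]
a=q@[.989,.145,0]; b=q@[-.145,.989,0]; print("plates",len(q),"x",np.percentile(a,[1,99]),"y",np.percentile(b,[1,99]))
t=o["tcp_pos"]@np.array([[.989,-.145],[.145,.989],[0,0]]); print("tcp ab",t)
bb=np.round(np.sort(b)*1000); print(np.unique(bb,return_counts=True))
cv2.imwrite("pics/w11.png",p[:,:,::-1])
E
```

```text
clock: 27.6
tcp_pos: [0.5488, -0.0282, 0.2148]
clock: 28.1
tcp_pos: [0.607, 0.1563, 0.2142]
clock: 28.6
tcp_pos: [0.6099, 0.1632, 0.2149]
clock: 28.8
tcp_pos: [0.6102, 0.1642, 0.2154]
[0.61015178 0.16419118 0.21537979] 8.14904884166283 [-5.58744834e-04 -4.47935995e-04 -9.99999744e-01] [8.000e-02 1.000e-02 1.227e+01]
plates 1115 x [0.59429199 0.64264044] y [0.05685114 0.09086399]
tcp ab [0.62724783 0.07391307]
(array([56., 57., 58., 59., 60., 61., 62., 63., 64., 65., 66., 67., 81.,
       82., 83., 84., 85., 86., 87., 88., 89., 90., 91.]), array([ 3, 33, 48, 53, 49, 50, 49, 52, 52, 48, 58, 49, 40, 52, 54, 51, 49,
       54, 54, 56, 53, 60, 48]))
```

The plate gap is centred at 73.9 mm and the TCP is at 73.9 mm too. The stand's middle lies about 8 mm behind where the pick hung, so I'll hang it 6 mm nearer the middle.

```bash
python3 -m crank '[[[0,-0.6,0],[0,0,0]],[[0,0,2],[0,0,0]],[[0,0,2],[0,0,0]],[[0,0,0],[0,0,0]],[[0,0,0],[0,0,0]]]' |sed -n '1,2p;4p'
python3 -m crank '[[[0,0,2.5],[0,0,0]],[[0,0,2.5],[0,0,0]],[[0,0,1.5],[0,0,0]],[[0,0,1],[0,0,0]],[[0,0,0],[0,0,0]]]' |sed -n '1,2p;4p'
python3 -m crank '[[[0,0,0.3],[0,0,0]],[[0,0,0.1],[0,0,0]],[[0,0,0],[0,0,0]],[[0,0,0],[0,0,0]]]' |sed -n '1,2p;4p'
```

```text
clock: 29.35
tcp_pos: [0.6041, 0.1639, 0.1759]
contact_force: [-0.4, 1.0, -0.7]
clock: 29.85
tcp_pos: [0.604, 0.1639, 0.1001]
contact_force: [-0.2, 1.0, -0.3]
clock: 30.25
tcp_pos: [0.6047, 0.1641, 0.0972]
contact_force: [-0.1, -0.5, -0.9]
```

```bash
python3 -m crank '[[[0,0,0.15],[0,0,0]],[[0,0,0.15],[0,0,0]],[[0,0,0],[0,0,0]],[[0,0,0],[0,0,0]]]' |sed -n '1,2p;4p'
python3 -m crank '[[[0,0,0.1],[0,0,0]],[[0,0,0],[0,0,0]],[[0,0,0],[0,0,0]]]' |sed -n '1,2p;4p'
python3 -m crank '[[[0,0,0.05],[0,0,0]],[[0,0,0],[0,0,0]],[[0,0,0],[0,0,0]]]' |sed -n '1,2p;4p'
```

```text
clock: 30.65
tcp_pos: [0.6043, 0.164, 0.0936]
contact_force: [-0.5, 0.3, -1.3]
clock: 30.95
tcp_pos: [0.6045, 0.164, 0.0928]
contact_force: [1.1, 0.4, -0.1]
clock: 31.25
tcp_pos: [0.6045, 0.164, 0.0928]
contact_force: [-1.7, -0.6, 4.9]
```

```bash
python3 -m crank '[[[0,0,0],[0,0,0]],[[0,0,0],[0,0,0]]]' - 20 |sed -n '1,2p;4p'
python3 -m crank '[[[0,0,0],[0,0,0]],[[0,0,0],[0,0,0]],[[0,0,0],[0,0,0]],[[0,0,0],[0,0,0]],[[0,0,0],[0,0,0]]]' 8 |tail -2
python3 -m crank '[[[0,0,0],[0,0,0]],[[0,0,0],[0,0,0]],[[0,0,-1],[0,0,0]],[[0,0,-2],[0,0,0]],[[0,0,-3],[0,0,0]]]' 
python3 -m crank '[[[0,0,-4],[0,0,0]],[[0,0,-4],[0,0,0]],[[0,0,-2],[0,0,0]],[[-2.5,-1,0],[0,0,0]],[[-2.5,-1,0],[0,0,0]]]' 
python3 -m crank '[[[0,0,0],[0,0,0]],[[0,0,0],[0,0,0]],[[0,0,0],[0,0,0]]]' |head -2
python3 - <<'E'
from h import *
o,p,d,C=shot("wrist","w12"); shot("scene","s12")
P=cloud(C,d); hsv=cv2.cvtColor(p,cv2.COLOR_RGB2HSV); near=np.hypot(P[...,0]-.605,P[...,1]-.165)<.09
for nm,m in [("collar",(hsv[...,1]<50)&(hsv[...,2]>90)&near&(abs(P[...,2]-.076)<.004)),("arm",(hsv[...,1]<60)&(hsv[...,2]>100)&near&(P[...,2]<.05)&(P[...,2]>.012)),("handle",(hsv[...,2]<45)&near&(P[...,2]>.12)&(P[...,2]<.14))]:
    q=P[m]; print(nm,len(q),"med",np.median(q,0).round(4)); 
    if len(q): a=q@[.989,.145,0]; b=q@[-.145,.989,0]; print("  a",np.percentile(a,[1,99]).round(4),"b",np.percentile(b,[1,99]).round(4),"z",np.percentile(q[:,2],[5,95]).round(4))
ps,ds,Cs=load("s12"); u,v=proj(Cs,[.61,.165,.06]).astype(int)
A=cv2.resize(ps[v-50:v+50,u-60:u+60,::-1],(480,400),interpolation=cv2.INTER_CUBIC)
B=cv2.resize(p[30:230,180:340,::-1],(320,400),interpolation=cv2.INTER_CUBIC)
cv2.imwrite("pics/end.png",np.hstack([A,B]))
E
```

```text
clock: 31.45
tcp_pos: [0.6045, 0.164, 0.0927]
contact_force: [-3.1, -0.7, 5.5]
grip_width: 0.0799
gripper_force: 0.0
clock: 32.45
tcp_pos: [0.6033, 0.1637, 0.1521]
orientation: [-2.054, -2.376, 0.004]
contact_force: [0.2, 0.2, 0.3]
grip_width: 0.0801
gripper_force: 0.0
clock: 32.95
tcp_pos: [0.5921, 0.1118, 0.2539]
orientation: [2.052, 2.378, 0.004]
contact_force: [1.2, -0.1, -0.6]
grip_width: 0.08
gripper_force: 0.0
clock: 33.25
tcp_pos: [0.5919, 0.1127, 0.2525]
collar 370 med [0.5953 0.1741 0.076 ]
  a [0.6071 0.6359] b [0.0585 0.091 ] z [0.0747 0.077 ]
arm 260 med [0.6558 0.1713 0.0229]
  a [0.6093 0.7034] b [0.0716 0.0906] z [0.0216 0.0245]
handle 62 med [0.5992 0.1731 0.1306]
  a [0.6128 0.6292] b [0.0657 0.0853] z [0.1275 0.1319]
```

View pics/end.png

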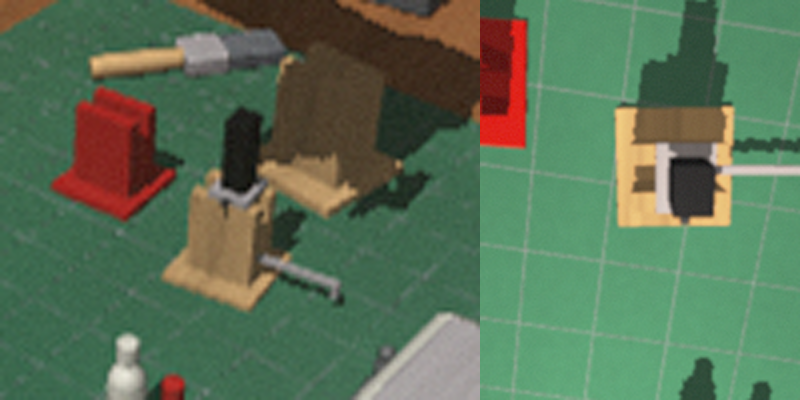

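The end picture shows the pick upright in the small stand: handle at (240,150), collar on the plate tops at z 76 mm, arm level, nothing touching it. I'm handing in.

```bash
python3 -c "
from bench import r
print(r.hand_in())"
```

```text
the job is handed in; nothing more can be done
None
```

The weight rests against the stop at the channel's mouth, the pick hangs back in the small wooden stand, and the job was handed in at about 33 s; no verdict came back.

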